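# Index the pigment carousel to the pointer with its ratchet lever

### The arm

A 6-joint arm with a two-finger parallel gripper is mounted at the origin on the work surface. World frame = base frame: x ahead of the robot, y to its left, z up, the work surface at z = 0. Lengths are in mm, angles in degrees, forces in N, time in s.
With the tool pointing down it reaches from about 300 to 850 mm from the base axis. Payload 4.2 kg.
Tool frame: the origin (TCP) lies midway between the tips of the shut fingers; the grasp point (between the pads) lies 19 mm behind it; y points along the fingers, z is the direction in which the jaws open and shut, and the axes are right-handed (so a half turn about y gives the same grasp; the last joint's range is limited). The gripper opens to 91 mm and grips with 3 to 60 N. Pads are 32 mm wide; open, the fingers measure 118 mm over their backs; the gripper's body (76 mm by 178 mm) begins 60 mm behind the grasp point.
Start: joints at [-77.12, 18.312, 89.639, -0, 72.044, -1.146], TCP at [139.361, -557.873, 213.976] pointing down, gripper open.
Joint ranges: [-177.97, 177.97], [-48.28, 115.42], [12.27, 149.76], [-77.06, 257.06], [2.81, 150.46], [-146.56, 146.56]. Speed limits (degrees/s): [147.25, 147.25, 180, 180, 180, 180].

### API

Orientations are given as [roll, pitch, yaw] about the fixed x, y, z axes, in that order (R = Rz(yaw) Ry(pitch) Rx(roll)).
In Python, from workcell import env gives the robot as it stands.
- The arm moves only by the shell command python3 -m handwheel 'ROWS' [FORCE]. ROWS is JSON, a list of rows, each a list of 3 entries, a list of its own where there are three numbers: the opening, from 0 (shut) to 1 (fully open), then the shift along the tool's x, y, z in mm, then the turn, a rotation vector about the tool's x, y, z in degrees. A call has exactly 10 rows; each row shifts and turns the commanded pose from where the row before left it, along the tool's axes as they then stand; what a row does not reach is not made up. A row lasts 1/12 s, in which the tool goes at most 41.7 mm and 7.16 degrees, less where a joint would pass 70% of its speed; a pose out of reach is approached as far as the arm can. A call is refused whole if a number of a shift passes 41.7 or a number of a turn 7.16, either way. A call with a gripper value outside its range is refused whole. The fingers move at their own pace and stop on an object; FORCE is the grip in N (left out, the last holds). Time passes only in rows, so rows that do not move let the fingers close, or fill a call up. It gives the time, the measured TCP pose, the force and the opening at its end, in the units of the state.
- env.state(): the state, without advancing time (a new reading comes with each control period).
- env.grab_frame(name): name is "scene" or "top" or "wrist"; returns the picture (384x512x3 uint8, red, green, blue); there is no depth.
- env.camera_info(name): a dict with "fx", "fy", "cx", "cy" (pixels), "camera_from_world" (4x4, takes a point from world to camera coordinates); the wrist camera has in their place "mount" (4x4, takes a point from camera to tool coordinates, whose origin is the TCP and whose axes are the tool frame's). Camera axes: x right, y down, z forward; pixel columns grow to the right and rows downward; lengths in mm; the calibration is good to about 2 mm. The wrist camera is an equidistant fisheye: a pixel r from the principal point sees the ray r / f radians off the axis. A picture is of the moment at which its call begins: read the wrist's pose just before it. camera_info takes no time and is no camera call.
- env.job_done(): hands the job in, once; it reports no verdict.
Trained networks look in the newest picture that a camera, given by its name, has taken for a name from the list of things; names that differ only in an ending like _2 or _b are one class to them, and where a whole thing is asked for, a point or a joint stands for the part that bears it (a point fixed in the world has none). Each returns a list of dicts, best first, with "p" (0 to 1); they miss things now and then, are a little off and sometimes report something else, mostly with a low value. They report only what shows in the picture. A call takes as long as a camera call. They do not tell look-alikes from the thing itself.
- env.masks_of(camera, label): "region" (384x512 bool, what is visible of it) and "location" ([column, row] in pixels, amid what is visible of it).
The state is a dict: "time_s": time; "qpos": joint angles; "qvel": joint speeds; "effort": joint torques, N m; "ee_pos": TCP position; "ee_rot": TCP orientation; "force": force on the tool from outside, world axes, zero at the start; "torque": the same for the moment, N m; "gripper_width": finger opening in mm.
Only numpy, scipy, OpenCV 4.12 (cv2) and the standard library are available. Lean on these libraries where they do the work, as an engineer would, in place of code of your own. Each camera call takes 0.05 s, during which the arm holds its last target.

### The job

Bring the small open bowl that stands on the round carousel to the steel pointer: take the carousel's upright wooden lever handle and pump it to and fro in full strokes, each of which turns the carousel on by one place (it turns one way only, so do not go past). Do not touch the carousel's disc or the bowl itself. Finish with the bowl standing upright at the pointer's place, the lever back at its rest stop and let go.

Things in the scene. Friction and masses are not known exactly. Their poses are not given: they have to be found in the camera images.
- lever (a joint): steel arm swinging level about the carousel's upright axis; 0 rad at its rest stop, 0.72 at its far stop, counter-clockwise from above. Starts at 0 to 0.05, stays where left, takes 1 to 3 N at the handle. A swing from rest to far stop turns the carousel counter-clockwise one place (0.524 rad); coming back the carousel stands still and the pawl catches the next tooth below 0.12 rad.
- lever_grip (a point): middle of the lever's handle: upright round dark wooden grip, diameter 24 mm, 70 to 155 mm above the table; point 125 mm up, 212 mm from the carousel's axis, on the robot's side. Seen from the axis it lies 1.21 rad counter-clockwise of the pointer at rest, 1.93 rad at the far stop. The grip turns with the lever, it does not spin. Things on the disc beside it reach 115 mm up.
- bowl_mid (a point): small open white ceramic bowl, 51 mm across, 28 mm tall, loose on the carousel's disc (top 55 mm above the table) between four 8 mm pins; point on its axis, half-way up, 105 mm from the carousel's axis. It starts 2, 3 or 4 places clockwise (from above) of the pointer's place. A lidded jar, a taller beaker and others share the disc; a larger bowl stands on the table.
- pointer_seat (a point): fixed point where the bowl's middle must come: the place on the disc in front of the steel pointer (upright plate with a wedge, just outside the rim), 69 mm above the table. Its y axis points level from the carousel's axis to the pointer, so the axis lies 105 mm along -y; z up. The carousel is 310 mm across, with 12 places marked by round cork discs.
Not all that is in view belongs to the job. What is shaped like the part that bears bowl_mid but orange or purple is not meant.

How it is judged:
By the outcome, as a careful person would: the job done as asked, in the order asked, and still so for the second after the job is handed in, with the robot touching nothing.
It also fails if it takes over 64 s, if anything falls off the work surface, if the arm or the gripper's body presses on something with over 40 N, if the wrist force passes 120 N, or if a joint passes its speed limit or range.

## Working session

There is one attempt and no reset: what is moved stays moved. The work goes in short steps, Python scripts to look and compute and a shell command to move; the robot and the scene stay as the last step left them, time stands still between calls to the robot, and variables do not carry over. Pictures are saved under pics/ and viewed, and the job is handed in when it is done.

```bash
ls; mkdir -p pics
python3 - <<'E'
from workcell import env
import cv2
print(env.state())
for n in ("scene","top","wrist"):
    f=env.grab_frame(n); cv2.imwrite(f"pics/{n}0.png",f[:,:,::-1])
    print(n,env.camera_info(n))
E
```

```text
pics
{'time_s': 0.0, 'qpos': array([-7.71207387e+01,  1.83517863e+01,  8.97069650e+01, -1.70466757e-03,
        7.20426234e+01, -1.14633268e+00]), 'qvel': array([ 0.07447289, -0.09144427, -0.07133382, -0.03487351, -0.09284093,
        0.01877681]), 'effort': array([-4.73939019e-05, -4.12464237e+01, -2.31975389e+01,  7.29007297e-02,
        4.58333921e-02, -1.52636926e-04]), 'ee_pos': array([ 139.22938963, -557.3695184 ,  213.11503027]), 'ee_rot': array([-9.01013868e+01,  4.07725006e-04, -1.65973879e+02]), 'force': array([-0.10172672,  0.16754677, -0.62247044]), 'torque': array([ 0.01021815, -0.02824233, -0.04299405]), 'gripper_width': 91.20190107390465}
scene {'fx': 480.2824111385483, 'fy': 480.2824111385483, 'cx': 256.5918897986398, 'cy': 195.9635721226103, 'camera_from_world': array([[ 8.29969213e-01,  5.57769279e-01,  6.67353509e-03,
        -5.96150993e+02],
       [ 3.73031025e-01, -5.46101386e-01, -7.50080749e-01,
        -9.75146105e+01],
       [-4.14727572e-01,  6.25033365e-01, -6.61312584e-01,
         1.29640234e+03],
       [ 0.00000000e+00,  0.00000000e+00,  0.00000000e+
[... 261 characters left out ...]
1312e-01,  2.38111193e-02, -1.77119277e-01,
         6.63333680e+02],
       [ 1.77640584e-01,  2.19118157e-02, -9.83851460e-01,
         8.20305724e+02],
       [ 0.00000000e+00,  0.00000000e+00,  0.00000000e+00,
         1.00000000e+00]])}
wrist {'fx': 297.3186396354542, 'fy': 297.3186396354542, 'cx': 260.94246697125527, 'cy': 190.8782378910849, 'mount': array([[-1.12369888e-03,  9.67304735e-01,  2.53614447e-01,
        -7.21373833e+01],
       [-1.35661208e-05, -2.53614622e-01,  9.67305341e-01,
        -1.70897300e+02],
       [ 9.99999369e-01,  1.08351937e-03,  2.98109040e-04,
        -9.89533343e-01],
       [ 0.00000000e+00,  0.00000000e+00,  0.00000000e+00,
         1.00000000e+00]])}
```

View pics/scene0.png

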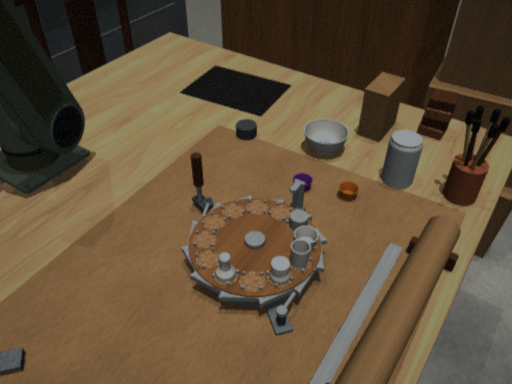

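View pics/top0.png

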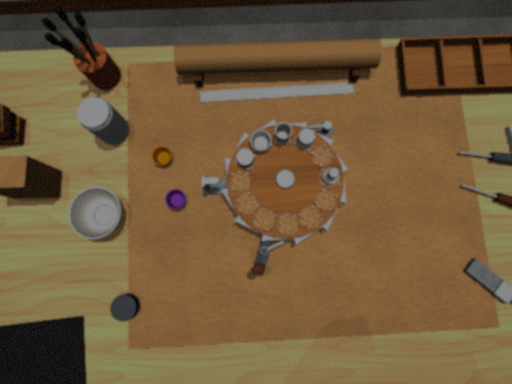

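Run:
```python
from workcell import env
import cv2, numpy as np
for n in ("scene","top"):
    for l in ("lever_grip","bowl_mid","lever"):
        for d in env.masks_of(n,l): print(n,l,round(d["p"],2),d["location"],d["region"].sum())
print(env.state()["time_s"])
```

```text
scene lever_grip 0.64 [200.8, 184.1] 647
scene bowl_mid 0.71 [308.2, 177.4] 194
scene bowl_mid 0.69 [347.7, 188.2] 295
scene bowl_mid 0.65 [305.8, 231.7] 340
scene lever 0.65 [201.6, 182.4] 648
top lever_grip 0.81 [263.0, 256.1] 422
top bowl_mid 0.79 [161.4, 156.2] 315
top bowl_mid 0.77 [177.7, 198.8] 344
top bowl_mid 0.63 [261.3, 137.8] 385
top lever 0.59 [263.4, 254.7] 437
0.45
```

```bash
cat > h.py <<'E'
import numpy as np, cv2
from workcell import env
def ray(n,uv):
    c=env.camera_info(n);M=c["camera_from_world"];R=M[:3,:3];t=M[:3,3]
    d=R.T@np.array([(uv[0]-c["cx"])/c["fx"],(uv[1]-c["cy"])/c["fy"],1]);return -R.T@t,d
def atz(n,uv,z):
    o,d=ray(n,uv);return o+d*(z-o[2])/d[2]
def proj(n,p):
    c=env.camera_info(n);M=c["camera_from_world"];q=M[:3,:3]@np.asarray(p)+M[:3,3]
    return np.array([c["fx"]*q[0]/q[2]+c["cx"],c["fy"]*q[1]/q[2]+c["cy"]])
E
python3 - <<'E'
from h import *
print(atz("top",(261.3,137.8),69),atz("scene",(305.8,231.7),69))
for n,b in (("top",(190,100,170,170)),("scene",(165,140,190,200))):
    f=cv2.imread(f"pics/{n}0.png");x,y,w,h=b
    cv2.imwrite(f"pics/{n}0z.png",cv2.resize(f[y:y+h,x:x+w],None,fx=3.0 if n=="scene" else 3.5,fy=3.0 if n=="scene" else 3.5,interpolation=cv2.INTER_CUBIC))
E
```

```text
[785.30964109  91.87325876  69.        ] [765.73417725 112.9509179   69.        ]
```

View pics/top0z.png

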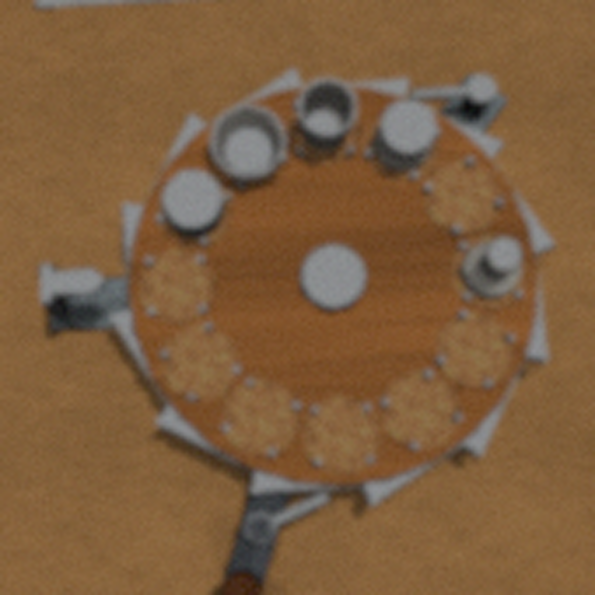

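View pics/scene0z.png

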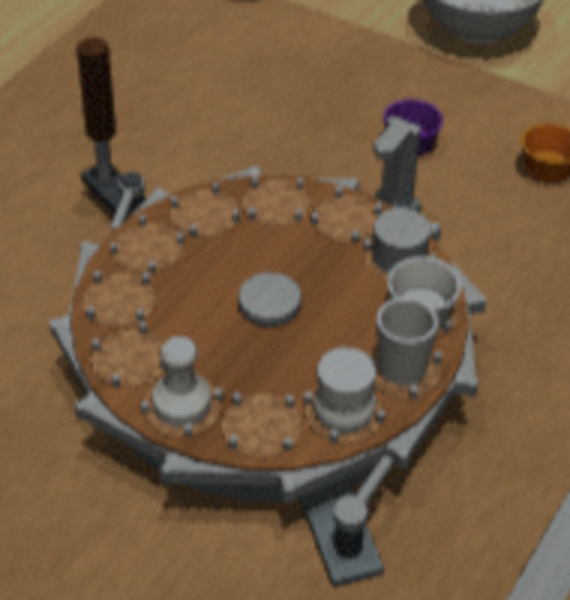

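Run:
```python
from h import *
from scipy.optimize import least_squares
z=lambda u,v:(190+(u+.5)/3.5-.5,100+(v+.5)/3.5-.5)
C=np.array([atz("top",z(*p),55)[:2] for p in [(178,285),(200,360),(260,413),(340,432),(420,400),(475,348),(463,197)]])
r=least_squares(lambda p:np.hypot(*(C-p).T)-105,C.mean(0)).x
print("axis top",r,np.hypot(*(C-r).T))
s=lambda u,v:(165+(u+.5)/3-.5,140+(v+.5)/3-.5)
D=np.array([atz("scene",s(*p),55)[:2] for p in [(345,218),(276,200),(204,211),(147,246),(118,298),(125,357),(260,425)]])
r2=least_squares(lambda p:np.hypot(*(D-p).T)-105,D.mean(0)).x
print("axis scene",r2,np.hypot(*(D-r2).T))
a=r
A=lambda p:np.degrees(np.arctan2(p[1]-a[1],p[0]-a[0]))
print("cork ang",[round(A(c),1) for c in C])
print("cork ang sc",[round(np.degrees(np.arctan2(*(c-r2)[::-1])),1) for c in D])
for zz in (60,83): print("bowl",zz,A(atz("top",z(248,148),zz)))
print("pointer top", [A(atz("top",z(*p),zz)) for p,zz in (((60,283),115),((100,280),115),((120,295),5))], "sc",[np.round(atz("scene",s(*p),zz),1) for p,zz in (((385,145),120),((408,122),120))])
# grip triangulate: dark grip masks
for n in("top","scene"):
    m=env.masks_of(n,"lever_grip")[0]["region"];v,u=np.where(m);print(n,u.min(),u.max(),v.min(),v.max())
    print([(vv,u[v==vv].min(),u[v==vv].max()) for vv in range(v.min(),v.max()+1,4)])
print("grip sc top",atz("scene",s(93,47),155),"bottom",atz("scene",s(100,135),70))
print(env.state()["time_s"])
```

```text
axis top [689.60326508  39.77284033] [103.65457482 105.62621297 105.12519465 105.86174283 102.07449597
 106.70878654 104.22105822]
axis scene [683.16206757  40.4379111 ] [104.73606909 107.03054241 105.51347348 104.07728682 103.99125886
 106.68024326 105.93908642]
cork ang [np.float64(92.5), np.float64(122.0), np.float64(151.2), np.float64(-179.1), np.float64(-147.3), np.float64(-119.2), np.float64(-60.4)]
cork ang sc [np.float64(90.6), np.float64(120.5), np.float64(150.5), np.float64(-179.3), np.float64(-148.9), np.float64(-118.7), np.float64(-58.2)]
bowl 60 31.50342741792222
bowl 83 33.751514069666435
pointer top [np.float64(94.42664489273032), np.float64(94.67518525510977), np.float64(90.29902060518347)] sc [array([699.9, 166. , 120. ]), array([700.5, 197.7, 120. ])]
top 254 282 241 275
[(241, np.int64(264), np.int64(271)), (245, np.int64(260), np.int64(279)), (249, np.int64(259), np.int64(271)), (253, np.int64(258), np.int64(269)), (257, np.int64(257), np.int64(268)), (261, np.int64(256), np.int64(266)), (265, np.int64(255), np.int64(265)), (269, np.int64(254), np.int64(264)), (273, np.int64(254), np.int64(263))]
scene 191 212 152 214
[(152, np.int64(194), np.int64(197)), (156, np.int64(191), np.int64(200)), (160, np.int64(191), np.int64(201)), (164, np.int64(191), np.int64(201)), (168, np.int64(192), np.int64(201)), (172, np.int64(192), np.int64(202)), (176, np.int64(193), np.int64(202)), (180, np.int64(193), np.int64(203)), (184, np.int64(195), np.int64(202)), (188, np.int64(197), np.int64(201)), (192, np.int64(197), np.int64(201)), (196, np.int64(192), np.int64(204)), (200, np.int64(192), np.int64(212)), (204, np.int64(196), np.int64(212)), (208, np.int64(201), np.int64(210)), (212, np.int64(203), np.int64(206))]
grip sc top [485.50392241 104.00301408 155.        ] bottom [484.07282238 103.94459154  70.        ]
0.55
```

```bash
python3 -m handwheel '[[1,[-24.9,0,-28.1],[0,0,0]],[1,[-24.9,0,-28.1],[0,0,0]],[1,[-24.9,0,-28.1],[0,0,0]],[1,[-24.9,0,-28.1],[0,0,0]],[1,[-24.9,0,-28.1],[0,0,0]],[1,[-24.9,0,-28.1],[0,0,0]],[1,[-24.9,0,-28.1],[0,0,0]],[1,[-24.9,0,-28.1],[0,0,0]],[1,[-24.9,0,-28.1],[0,0,0]],[1,[-24.9,0,-28.1],[0,0,0]]]'
```

```text
time_s: 1.38
ee_pos: [313.2, -223.3, 214.3]
ee_rot: [-90.0, 0.0, -166.0]
force: [0.3, -0.5, -0.9]
gripper_width: 90.9
```

```bash
python3 -m handwheel '[[1,[-24.9,0,-28.1],[0,0,0]],[1,[-24.9,0,-28.1],[0,0,0]],[1,[-24.9,0,-28.1],[0,0,0]],[1,[-24.9,0,-28.1],[0,0,0]],[1,[-24.9,0,-28.1],[0,0,0]],[1,[-24.9,0,-28.1],[0,0,0]],[1,[-24.9,0,-28.1],[0,0,0]],[1,[-24.9,0,-28.1],[0,0,0]],[1,[-24.9,0,-28.1],[0,0,0]],[1,[-24.9,0,-28.1],[0,0,0]]]'; python3 -m handwheel '[[1,[0,0,0],[0,6.6,0]],[1,[0,0,0],[0,6.6,0]],[1,[0,0,0],[0,6.6,0]],[1,[0,0,0],[0,6.6,0]],[1,[0,0,0],[0,6.6,0]],[1,[0,0,0],[0,0,0]],[1,[0,0,0],[0,0,0]],[1,[0,0,0],[0,0,0]],[1,[0,0,0],[0,0,0]],[1,[0,0,0],[0,0,0]]]'
cat >> h.py <<'E'
from scipy.spatial.transform import Rotation as Ro
def wpose():
    s=env.state();return np.array(s["ee_pos"]),Ro.from_euler("xyz",s["ee_rot"],degrees=True).as_matrix()
def wray(uv,pose):
    c=env.camera_info("wrist");x=(uv[0]-c["cx"]);y=(uv[1]-c["cy"]);r=np.hypot(x,y);th=r/c["fx"]
    d=np.array([np.sin(th)*x/r,np.sin(th)*y/r,np.cos(th)]);M=c["mount"];p,R=pose
    return p+R@M[:3,3],R@M[:3,:3]@d
def watz(uv,z,pose):
    o,d=wray(uv,pose);return o+d*(z-o[2])/d[2]
E
python3 - <<'E'
from h import *
p=wpose();f=env.grab_frame("wrist");cv2.imwrite("pics/w1.png",f[:,:,::-1])
s=env.state();print(s["ee_pos"],s["ee_rot"],s["qpos"])
for l in ("lever_grip","bowl_mid"):
    for d in env.masks_of("wrist",l):
        print(l,d["p"],d["location"]);v,u=np.where(d["region"]);print(u.min(),u.max(),v.min(),v.max(),[(vv,u[v==vv].min(),u[v==vv].max()) for vv in range(v.min(),v.max()+1,6)])
print(np.array(p[0]))
E
```

```text
time_s: 2.22
ee_pos: [486.8, 110.1, 214.1]
ee_rot: [-90.0, 0.0, -165.9]
force: [0.0, -0.6, 0.0]
gripper_width: 91.3
time_s: 3.05
ee_pos: [486.3, 108.0, 214.0]
ee_rot: [-90.0, 0.0, 161.1]
force: [-0.2, -0.1, -0.3]
gripper_width: 91.2
[486.30600722 108.03629595 213.94419657] [-8.99975085e+01  6.44548005e-03  1.61072321e+02] [ 1.12060985e+01  1.13809259e+01  9.93017886e+01 -5.76208517e-03
  6.93129620e+01  1.20135813e+02]
bowl_mid 0.98 [84.8, 106.4]
69 103 91 126 [(91, np.int64(83), np.int64(87)), (97, np.int64(73), np.int64(98)), (103, np.int64(70), np.int64(102)), (109, np.int64(70), np.int64(103)), (115, np.int64(70), np.int64(102)), (121, np.int64(73), np.int64(94))]
bowl_mid 0.92 [46.0, 51.1]
35 66 36 68 [(36, np.int64(47), np.int64(53)), (42, np.int64(39), np.int64(60)), (48, np.int64(36), np.int64(65)), (54, np.int64(35), np.int64(66)), (60, np.int64(35), np.int64(63)), (66, np.int64(38), np.int64(58))]
[486.30975495 108.01187768 213.96511238]
```

View pics/w1.png

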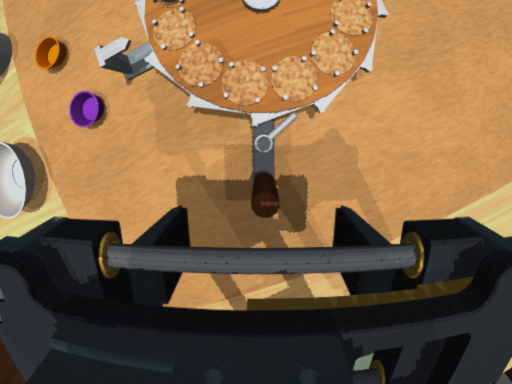

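The wrist picture shows the grip's top at about (265,203), the lever arm running up to (263,130), and the pointer at upper left (125,55).

Run:
```python
from h import *
p=wpose()
g=watz((265.5,202.5),155,p);print(g, watz((264,175),70,p), p[1].T@(g-p[0]))
f=cv2.imread("pics/w1.png")[130:240,190:340];cv2.imwrite("pics/w1z.png",cv2.resize(f,None,fx=5,fy=5))
q=watz((108,47),120,p);print(q)
C=np.array([watz(c,55,p)[:2] for c in [(174,29),(201,65),(245,83),(294,79),(333,55),(352,14)]])
from scipy.optimize import least_squares
r=least_squares(lambda x:np.hypot(*(C-x).T)-105,C.mean(0)+[80,0]).x;print(r,[np.degrees(np.arctan2(c[1]-r[1],c[0]-r[0])) for c in C])
print(np.hypot(*(g[:2]-r)),np.degrees(np.arctan2(g[1]-r[1],g[0]-r[0])))
```

```text
[486.94251368 105.17185958 155.        ] [491.95639583 103.88132795  70.        ] [-1.50540482 58.94785439  2.50028577]
[672.14378832 201.64829896 120.        ]
[685.44905084  40.74802954] [np.float64(90.86447729557622), np.float64(121.69697982831532), np.float64(151.32623682894047), np.float64(-178.90251381190348), np.float64(-149.5424704136744), np.float64(-117.59911147757553)]
208.69900616062793 162.01954438200562
```

View pics/w1z.png

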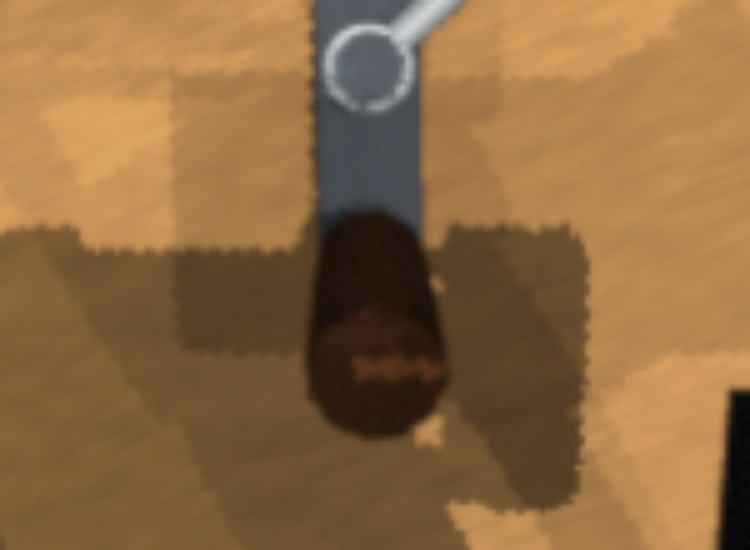

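```bash
python3 -m handwheel '[[1,[0,0,2.4],[0,-0.8,0]],[1,[0,20,0],[0,0,0]],[1,[0,22,0],[0,0,0]],[1,[0,22,0],[0,0,0]],[1,[0,22,0],[0,0,0]],[1,[0,22,0],[0,0,0]],[1,[0,0,0],[0,0,0]],[1,[0,0,0],[0,0,0]],[1,[0,0,0],[0,0,0]],[1,[0,0,0],[0,0,0]]]' 15; python3 -m handwheel '[[0,[0,0,0],[0,0,0]],[0,[0,0,0],[0,0,0]],[0,[0,0,0],[0,0,0]],[0,[0,0,0],[0,0,0]],[0,[0,0,0],[0,0,0]],[0,[0,0,0],[0,0,0]],[0,[0,0,0],[0,0,0]],[0,[0,0,0],[0,0,0]],[0,[0,0,0],[0,0,0]],[0,[0,0,0],[0,0,0]]]' 15
python3 - <<'E'
from h import *
p=wpose();f=env.grab_frame("wrist");cv2.imwrite("pics/w2.png",f[:,:,::-1])
s=env.state();print(s["ee_pos"],s["ee_rot"],s["force"],s["gripper_width"])
E
```

```text
time_s: 4.03
ee_pos: [486.8, 106.0, 107.5]
ee_rot: [-90.1, 0.2, 161.8]
force: [-0.3, -0.4, 0.1]
gripper_width: 91.2
time_s: 4.87
ee_pos: [485.5, 105.8, 105.9]
ee_rot: [-90.0, -0.0, 161.8]
force: [-0.9, -0.8, 0.0]
gripper_width: 27.4
[485.47184156 105.75749387 105.87483844] [-8.99860247e+01 -4.86490984e-03  1.61832575e+02] [0.96773598 1.12165415 0.50460965] 23.939312554209113
```

View pics/w2.png

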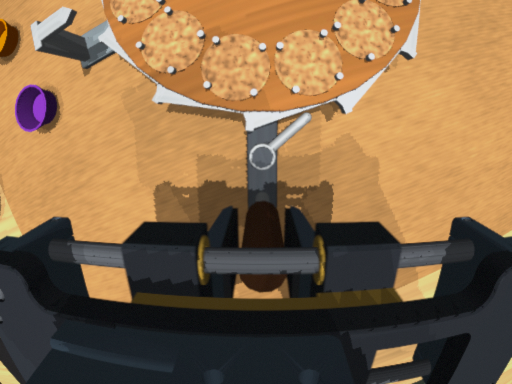

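```bash
python3 -m handwheel '[[0,[-0.1,0,3.7],[0,-1,0]],[0,[-0.1,0,7.4],[0,-2,0]],[0,[-0.1,0,7.4],[0,-2,0]],[0,[-0.1,0,7.4],[0,-2,0]],[0,[-0.1,0,7.4],[0,-2,0]],[0,[-0.1,0,7.4],[0,-2,0]],[0,[-0.1,0,7.4],[0,-2,0]],[0,[-0.1,0,7.4],[0,-2,0]],[0,[-0.1,0,7.4],[0,-2,0]],[0,[-0.1,0,7.4],[0,-2,0]]]' 15
```

```text
time_s: 5.75
ee_pos: [475.0, 36.4, 105.9]
ee_rot: [-90.0, 0.0, -179.0]
force: [1.5, 1.7, -2.4]
gripper_width: 23.1
```

```bash
python3 -m handwheel '[[0,[-0.1,0,7.4],[0,-2,0]],[0,[-0.1,0,7.4],[0,-2,0]],[0,[-0.1,0,7.4],[0,-2,0]],[0,[-0.1,0,7.4],[0,-2,0]],[0,[-0.1,0,7.4],[0,-2,0]],[0,[-0.1,0,7.4],[0,-2,0]],[0,[-0.1,0,7.4],[0,-2,0]],[0,[-0.1,0,7.4],[0,-2,0]],[0,[-0.1,0,7.4],[0,-2,0]],[0,[0,0,0],[0,0,0]]]' 15
python3 - <<'E'
from h import *
s=env.state();print(s["ee_pos"],s["ee_rot"],s["force"],s["gripper_width"])
E
```

```text
time_s: 6.58
ee_pos: [486.7, -29.6, 105.9]
ee_rot: [-90.0, 0.1, -161.1]
force: [2.0, 0.5, -1.6]
gripper_width: 23.9
[486.73163502 -29.61842371 105.89959648] [-8.99572732e+01  8.12478491e-02 -1.61147238e+02] [ 1.99261836  0.46071966 -1.62773941] 23.948703473083196
```

Now at about 199°; ease on to the far stop.

```bash
python3 -m handwheel '[[0,[0,0,1.85],[0,-0.5,0]],[0,[0,0,1.85],[0,-0.5,0]],[0,[0,0,1.85],[0,-0.5,0]],[0,[0,0,1.85],[0,-0.5,0]],[0,[0,0,0],[0,0,0]],[0,[0,0,0],[0,0,0]],[0,[0,0,0],[0,0,0]],[0,[0,0,0],[0,0,0]],[0,[0,0,0],[0,0,0]],[0,[0,0,0],[0,0,0]]]' 15
python3 - <<'E'
from h import *
s=env.state();print(s["ee_pos"],s["ee_rot"],s["force"],s["gripper_width"])
E
```

```text
time_s: 7.42
ee_pos: [488.9, -35.8, 105.9]
ee_rot: [-90.0, 0.1, -159.2]
force: [5.0, 2.0, -5.4]
gripper_width: 23.5
[488.92604963 -35.75866815 105.90619358] [-8.99576771e+01  6.43880419e-02 -1.59160809e+02] [ 4.99232882  2.04242957 -5.43271529] 23.48100355373215
```

```bash
python3 -m handwheel '[[0,[-0.3,0,1.85],[0,-0.5,0]],[0,[-0.3,0,1.85],[0,-0.5,0]],[0,[0,0,1.85],[0,-0.5,0]],[0,[0,0,0],[0,0,0]],[0,[0,0,0],[0,0,0]],[0,[0,0,0],[0,0,0]],[0,[0,0,0],[0,0,0]],[0,[0,0,0],[0,0,0]],[0,[0,0,0],[0,0,0]],[0,[0,0,0],[0,0,0]]]' 15
python3 - <<'E'
from h import *
s=env.state();print(s["ee_pos"],s["ee_rot"],s["force"],s["gripper_width"])
f=env.grab_frame("top");cv2.imwrite("pics/t3.png",cv2.resize(f[90:300,170:370,::-1],None,fx=2.8,fy=2.8,interpolation=cv2.INTER_CUBIC))
p=wpose();f=env.grab_frame("wrist");cv2.imwrite("pics/w3.png",f[:,:,::-1])
E
```

```text
time_s: 8.25
ee_pos: [490.2, -39.0, 105.9]
ee_rot: [-90.2, -0.0, -157.7]
force: [2.5, 9.9, -1.9]
gripper_width: 23.5
[490.1906982  -39.03469493 105.87075529] [-9.01999862e+01 -5.97547129e-03 -1.57744896e+02] [ 2.53122053  9.85241486 -1.85145754] 23.530377310678652
```

View pics/t3.png

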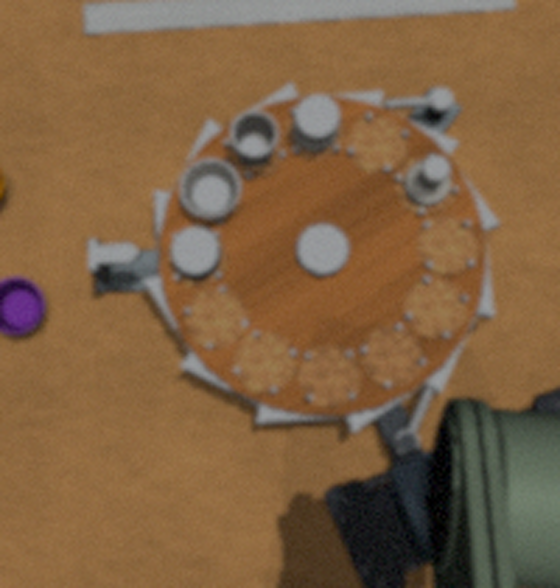

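View pics/w3.png

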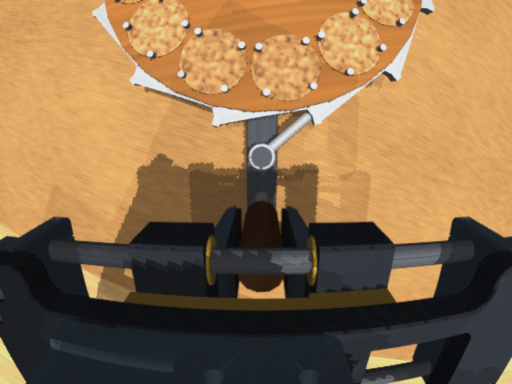

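At the far stop (8 N reaction along the stroke); picture shows the jar at the pointer (195,250) and the bowl one place back (210,190). Now the return.

```bash
python3 -m handwheel '[[0,[-0.1,0,-7.4],[0,2,0]],[0,[-0.1,0,-7.4],[0,2,0]],[0,[-0.1,0,-7.4],[0,2,0]],[0,[-0.1,0,-7.4],[0,2,0]],[0,[-0.1,0,-7.4],[0,2,0]],[0,[-0.1,0,-7.4],[0,2,0]],[0,[-0.1,0,-7.4],[0,2,0]],[0,[-0.1,0,-7.4],[0,2,0]],[0,[-0.1,0,-7.4],[0,2,0]],[0,[-0.1,0,-7.4],[0,2,0]]]' 15
python3 -m handwheel '[[0,[-0.1,0,-7.4],[0,2,0]],[0,[-0.1,0,-7.4],[0,2,0]],[0,[-0.1,0,-7.4],[0,2,0]],[0,[-0.1,0,-7.4],[0,2,0]],[0,[-0.1,0,-7.4],[0,2,0]],[0,[-0.1,0,-7.4],[0,2,0]],[0,[-0.1,0,-7.4],[0,2,0]],[0,[-0.1,0,-7.4],[0,2,0]],[0,[-0.1,0,-7.4],[0,2,0]],[0,[0,0,0],[0,0,0]]]' 15
python3 - <<'E'
from h import *
s=env.state();print(s["ee_pos"],s["ee_rot"],s["force"],s["gripper_width"])
E
```

```text
time_s: 9.18
ee_pos: [475.1, 30.8, 105.9]
ee_rot: [-89.9, 0.0, -177.7]
force: [4.2, -1.2, -4.1]
gripper_width: 23.8
time_s: 10.02
ee_pos: [482.9, 97.1, 105.9]
ee_rot: [-89.9, 0.1, 164.4]
force: [3.4, -0.4, -3.6]
gripper_width: 23.8
[482.8613787   97.11804348 105.88454369] [-8.99475202e+01  5.19453385e-02  1.64377873e+02] [ 3.35145263 -0.39246035 -3.64422707] 23.770816706462664
```

```bash
python3 -m handwheel '[[0,[0,0,-2.6],[0,0.7,0]],[0,[0,0,-2.6],[0,0.7,0]],[0,[0,0,-2.6],[0,0.7,0]],[0,[0,0,-2.6],[0,0.7,0]],[0,[0,0,-2.6],[0,0.7,0]],[0,[0,0,0],[0,0,0]],[0,[0,0,0],[0,0,0]],[0,[0,0,0],[0,0,0]],[0,[0,0,0],[0,0,0]],[0,[0,0,0],[0,0,0]]]' 15
python3 - <<'E'
from h import *
s=env.state();print(s["ee_pos"],s["ee_rot"],s["force"],s["gripper_width"])
E
```

```text
time_s: 10.85
ee_pos: [486.7, 109.3, 105.9]
ee_rot: [-90.0, 0.1, 160.8]
force: [5.4, -0.6, -4.9]
gripper_width: 23.6
[486.67042505 109.31187332 105.89698207] [-8.99982241e+01  6.02519463e-02  1.60809214e+02] [ 5.37354545 -0.55015603 -4.93382852] 23.614569943801445
```

```bash
python3 -m handwheel '[[0,[-0.3,0,-1.9],[0,0.5,0]],[0,[-0.3,0,-1.9],[0,0.5,0]],[0,[0,0,0],[0,0,0]],[0,[0,0,0],[0,0,0]],[0,[0,0,0],[0,0,0]],[0,[0,0,0],[0,0,0]],[0,[0,0,0],[0,0,0]],[0,[0,0,0],[0,0,0]],[0,[0,0,0],[0,0,0]],[0,[0,0,0],[0,0,0]]]' 15
python3 - <<'E'
from h import *
s=env.state();print(s["ee_pos"],s["ee_rot"],s["force"],s["gripper_width"])
f=env.grab_frame("top");cv2.imwrite("pics/t4.png",cv2.resize(f[90:300,170:370,::-1],None,fx=2.8,fy=2.8,interpolation=cv2.INTER_CUBIC))
E
```

```text
time_s: 11.68
ee_pos: [486.8, 109.7, 105.8]
ee_rot: [-89.6, -0.0, 159.9]
force: [2.5, -11.4, -0.2]
gripper_width: 24.2
[486.84431353 109.70015603 105.78823107] [-8.96200268e+01 -1.92085241e-02  1.59923908e+02] [  2.51299816 -11.40230397  -0.18674614] 24.185855282328657
```

View pics/t4.png

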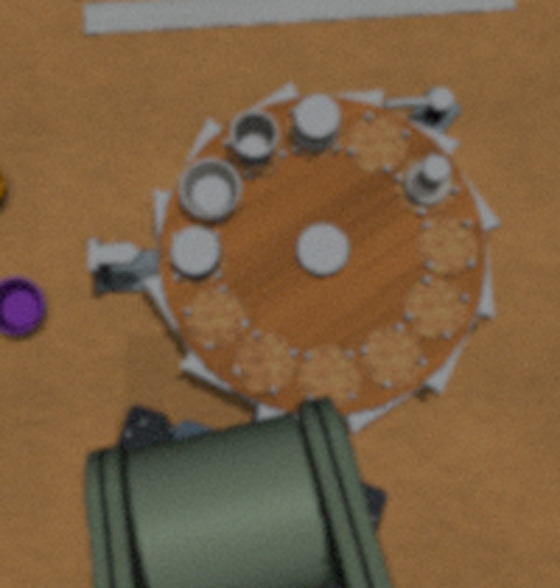

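Rest stop felt (about 11 N), carousel stood still: the jar is still at the pointer. Second stroke.

```bash
python3 -m handwheel '[[0,[-0.1,0,7.4],[0,-2,0]],[0,[-0.1,0,7.4],[0,-2,0]],[0,[-0.1,0,7.4],[0,-2,0]],[0,[-0.1,0,7.4],[0,-2,0]],[0,[-0.1,0,7.4],[0,-2,0]],[0,[-0.1,0,7.4],[0,-2,0]],[0,[-0.1,0,7.4],[0,-2,0]],[0,[-0.1,0,7.4],[0,-2,0]],[0,[-0.1,0,7.4],[0,-2,0]],[0,[-0.1,0,7.4],[0,-2,0]]]' 15
python3 -m handwheel '[[0,[-0.1,0,7.4],[0,-2,0]],[0,[-0.1,0,7.4],[0,-2,0]],[0,[-0.1,0,7.4],[0,-2,0]],[0,[-0.1,0,7.4],[0,-2,0]],[0,[-0.1,0,7.4],[0,-2,0]],[0,[-0.1,0,7.4],[0,-2,0]],[0,[-0.1,0,7.4],[0,-2,0]],[0,[-0.1,0,7.4],[0,-2,0]],[0,[-0.1,0,7.4],[0,-2,0]],[0,[0,0,3.7],[0,-1,0]]]' 15
python3 -m handwheel '[[0,[-0.2,0,1.85],[0,-0.5,0]],[0,[-0.2,0,1.85],[0,-0.5,0]],[0,[0,0,1.85],[0,-0.5,0]],[0,[0,0,1.85],[0,-0.5,0]],[0,[0,0,0],[0,0,0]],[0,[0,0,0],[0,0,0]],[0,[0,0,0],[0,0,0]],[0,[0,0,0],[0,0,0]],[0,[0,0,0],[0,0,0]],[0,[0,0,0],[0,0,0]]]' 15
python3 - <<'E'
from h import *
s=env.state();print(s["ee_pos"],s["ee_rot"],s["force"],s["gripper_width"])
E
```

```text
time_s: 12.57
ee_pos: [475.0, 40.5, 105.8]
ee_rot: [-90.0, 0.0, 179.9]
force: [4.9, 1.0, -6.1]
gripper_width: 24.3
time_s: 13.4
ee_pos: [486.3, -28.4, 105.8]
ee_rot: [-90.1, 0.1, -161.2]
force: [4.8, 3.5, -4.3]
gripper_width: 23.7
time_s: 14.23
ee_pos: [488.8, -35.3, 105.9]
ee_rot: [-90.0, 0.0, -159.2]
force: [5.0, 1.1, -6.0]
gripper_width: 23.9
[488.82630576 -35.33825861 105.87222296] [-8.99883136e+01  2.85019439e-02 -1.59177429e+02] [ 4.99370089  1.05785809 -5.98715617] 23.930132158526973
```

```bash
python3 -m handwheel '[[0,[-0.3,0,1.85],[0,-0.5,0]],[0,[-0.3,0,1.85],[0,-0.5,0]],[0,[0,0,1.85],[0,-0.5,0]],[0,[0,0,0],[0,0,0]],[0,[0,0,0],[0,0,0]],[0,[0,0,0],[0,0,0]],[0,[0,0,0],[0,0,0]],[0,[0,0,0],[0,0,0]],[0,[0,0,0],[0,0,0]],[0,[0,0,0],[0,0,0]]]' 15
python3 - <<'E'
from h import *
s=env.state();print(s["ee_pos"],s["ee_rot"],s["force"],s["gripper_width"])
f=env.grab_frame("top");cv2.imwrite("pics/t5.png",cv2.resize(f[90:300,170:370,::-1],None,fx=2.8,fy=2.8,interpolation=cv2.INTER_CUBIC))
E
```

```text
time_s: 15.07
ee_pos: [490.3, -39.0, 105.8]
ee_rot: [-90.2, -0.0, -157.7]
force: [2.2, 8.2, -3.4]
gripper_width: 23.7
[490.25561899 -39.01635032 105.82971944] [-9.01890700e+01 -4.43293959e-02 -1.57724557e+02] [ 2.20116787  8.24929329 -3.43040283] 23.695027186326758
```

View pics/t5.png

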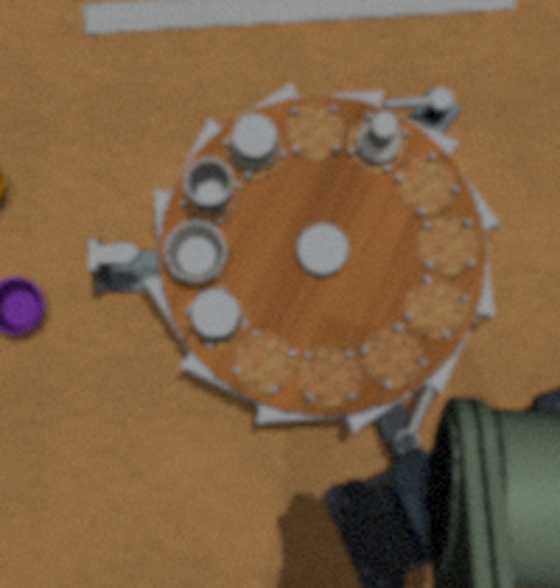

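The bowl is at the pointer (195,252). Return the lever to rest.

```bash
python3 -m handwheel '[[0,[-0.1,0,-7.4],[0,2,0]],[0,[-0.1,0,-7.4],[0,2,0]],[0,[-0.1,0,-7.4],[0,2,0]],[0,[-0.1,0,-7.4],[0,2,0]],[0,[-0.1,0,-7.4],[0,2,0]],[0,[-0.1,0,-7.4],[0,2,0]],[0,[-0.1,0,-7.4],[0,2,0]],[0,[-0.1,0,-7.4],[0,2,0]],[0,[-0.1,0,-7.4],[0,2,0]],[0,[-0.1,0,-7.4],[0,2,0]]]' 15
python3 -m handwheel '[[0,[-0.1,0,-7.4],[0,2,0]],[0,[-0.1,0,-7.4],[0,2,0]],[0,[-0.1,0,-7.4],[0,2,0]],[0,[-0.1,0,-7.4],[0,2,0]],[0,[-0.1,0,-7.4],[0,2,0]],[0,[-0.1,0,-7.4],[0,2,0]],[0,[-0.1,0,-7.4],[0,2,0]],[0,[-0.1,0,-7.4],[0,2,0]],[0,[-0.1,0,-7.4],[0,2,0]],[0,[0,0,0],[0,0,0]]]' 15
python3 -m handwheel '[[0,[-0.2,0,-2.6],[0,0.7,0]],[0,[-0.2,0,-2.6],[0,0.7,0]],[0,[-0.2,0,-2.6],[0,0.7,0]],[0,[0,0,-2.6],[0,0.7,0]],[0,[0,0,-2.6],[0,0.7,0]],[0,[0,0,-1.9],[0,0.5,0]],[0,[0,0,-1.9],[0,0.5,0]],[0,[0,0,0],[0,0,0]],[0,[0,0,0],[0,0,0]],[0,[0,0,0],[0,0,0]]]' 15
python3 - <<'E'
from h import *
s=env.state();print(s["ee_pos"],s["ee_rot"],s["force"],s["gripper_width"])
E
```

```text
time_s: 15.95
ee_pos: [475.2, 31.1, 105.8]
ee_rot: [-89.9, 0.0, -177.7]
force: [3.8, 0.5, -5.8]
gripper_width: 23.5
time_s: 16.78
ee_pos: [483.0, 97.4, 105.8]
ee_rot: [-89.9, 0.0, 164.4]
force: [4.7, -1.8, -5.4]
gripper_width: 23.7
time_s: 17.62
ee_pos: [486.9, 109.7, 105.8]
ee_rot: [-89.6, -0.0, 159.9]
force: [1.0, -14.0, -1.7]
gripper_width: 23.4
[486.90305699 109.67087732 105.75563825] [-8.95533898e+01 -3.09105702e-02  1.59949595e+02] [  1.02775127 -14.03259962  -1.71602739] 23.382800759051754
```

```bash
python3 -m handwheel '[[0.7,[0,0,0],[0,0,0]],[0.7,[0,0,0],[0,0,0]],[0.7,[0,0,0],[0,0,0]],[0.7,[0,0,0],[0,0,0]],[0.7,[0,0,0],[0,0,0]],[0.7,[0,0,0],[0,0,0]],[0.7,[0,0,0],[0,0,0]],[0.7,[0,0,0],[0,0,0]],[0.7,[0,0,0],[0,0,0]],[0.7,[0,0,0],[0,0,0]]]' 15
python3 -m handwheel '[[0.7,[0,-10,0],[0,0,0]],[0.7,[0,-20,0],[0,0,0]],[0.7,[0,-20,0],[0,0,0]],[0.7,[0,-20,0],[0,0,0]],[0.7,[0,-20,0],[0,0,0]],[0.7,[0,-20,0],[0,0,0]],[0.7,[20,-20,0],[0,0,0]],[0.7,[30,0,0],[0,0,0]],[0.7,[20,0,0],[0,0,0]],[0.7,[0,0,0],[0,0,0]]]'
python3 - <<'E'
from h import *
s=env.state();print(s["ee_pos"],s["ee_rot"],s["force"],s["gripper_width"])
p=wpose();f=env.grab_frame("wrist");cv2.imwrite("pics/w6.png",f[:,:,::-1])
f=env.grab_frame("top");cv2.imwrite("pics/t6.png",cv2.resize(f[90:300,170:370,::-1],None,fx=2.8,fy=2.8,interpolation=cv2.INTER_CUBIC))
f=env.grab_frame("scene");cv2.imwrite("pics/s6.png",cv2.resize(f[140:340,150:350,::-1],None,fx=3,fy=3,interpolation=cv2.INTER_CUBIC))
for n in("top","scene"):
  for d in env.masks_of(n,"bowl_mid"): print(n,d["p"],d["location"],atz(n,d["location"],69))
for d in env.masks_of("wrist","lever_grip"): print(d["p"],d["location"])
E
```

```text
time_s: 18.45
ee_pos: [488.3, 113.2, 105.9]
ee_rot: [-90.0, -0.0, 159.8]
force: [-0.3, -0.9, -0.5]
gripper_width: 64.1
time_s: 19.28
ee_pos: [419.4, 137.9, 237.1]
ee_rot: [-90.0, -0.0, 159.9]
force: [0.2, -0.3, -0.5]
gripper_width: 63.5
[419.41770438 137.93703893 237.12812532] [-9.00267596e+01 -4.92258828e-02  1.59915091e+02] [ 0.24039545 -0.28183978 -0.46038179] 63.45370138263666
top 0.88 [162.0, 156.0] [747.12052212 327.17718396  69.        ]
top 0.81 [178.2, 197.3] [647.52464266 287.28196755  69.        ]
top 0.75 [241.0, 179.2] [686.60469437 141.3916111   69.        ]
scene 0.64 [348.4, 189.8] [780.38014563 285.70805953  69.        ]
scene 0.56 [278.8, 203.2] [672.24917801 156.34916485  69.        ]
scene 0.5 [305.6, 177.9] [677.55835598 267.80546748  69.        ]
0.83 [264.6, 92.4]
```

View pics/w6.png

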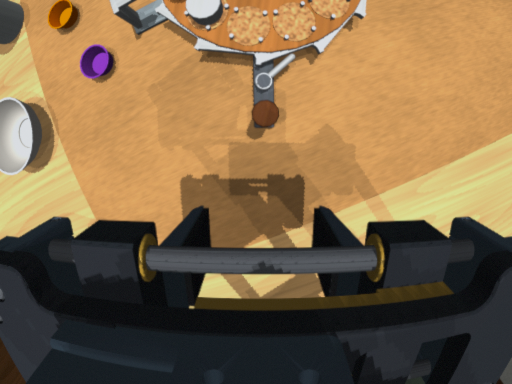

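View pics/s6.png

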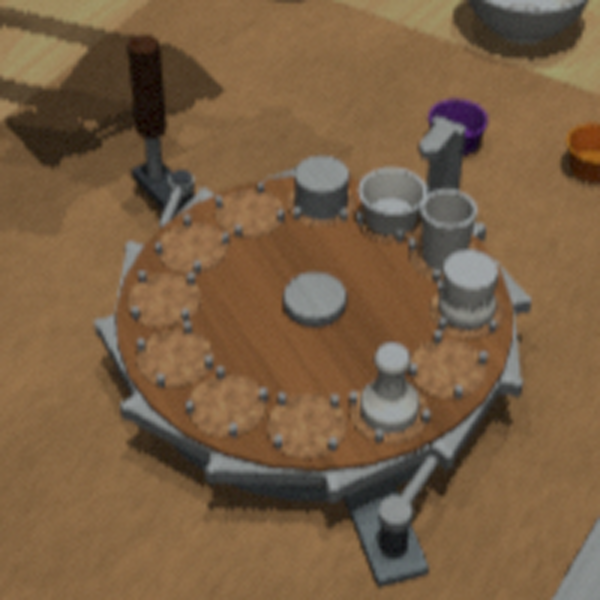

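View pics/t6.png

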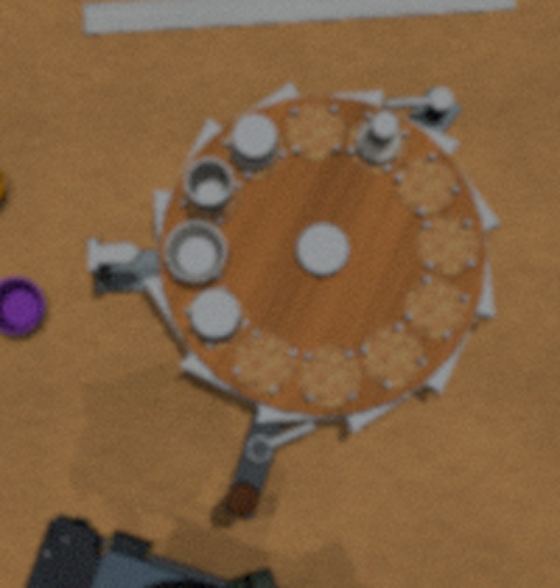

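Run:
```python
from h import *
p=wpose();g=watz((265,113.5),155,p);print(g,np.degrees(np.arctan2(g[1]-40.3,g[0]-686.3)))
s=env.state();print(s["time_s"],s["qvel"].round(2))
env.job_done()
```

```text
[490.63522669 110.10474668 155.        ] 160.36579343573655
19.5833 [-0.15  0.13  0.24  0.16  0.02 -0.01]
the job is handed in; nothing more can be done
```

I handed the job in at 19.6 s of the 64 s allowed. No verdict came back, so the outcome rests on my own checks.

**What I did:** The bowl started two places clockwise of the pointer. I gripped the wooden handle and made two full strokes from rest stop to far stop and back. I then let go and drew the gripper clear.

**What the last checks showed:**
- **Bowl:** it stands upright in the place in front of the pointer in both the scene and top pictures. The top camera puts its middle at about (687, 141), on the carousel-to-pointer line at about 101 mm from the axis (105 mm expected).
- **Lever:** it is at rest, about 160.4° seen from the wrist camera against about 160.7° when held on the stop. I felt the far stop at about 8 N on both strokes, and the rest stop at 11 and 14 N.
- **Contact:** the force on the tool was back to near zero, with the robot touching nothing.

**Where they disagreed:** the scene camera placed the bowl at about (672, 156), roughly 20 mm off the top camera's figure. I think that is because the network's pixel point sits amid the visible part of the bowl, seen at a slant, and not because the bowl moved. The top and scene pictures both show it at the pointer.

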